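# Find the gritty rotary specimen stage by feel and send it to repair

## Robot

A 7-joint arm with a two-finger parallel gripper is mounted at the origin on the work surface. World frame = base frame: x ahead of the robot, y to its left, z up, the work surface at z = 0. Lengths are in m, angles in rad, forces in N, time in s.
With the tool pointing down it reaches from about 0.4 to 0.85 m from the base axis. Payload 4.4 kg.
Tool frame: the origin (TCP) lies midway between the tips of the shut fingers; the grasp point (between the pads) lies 19 mm behind it; y points along the fingers, x is the direction in which the jaws open and shut, and the axes are right-handed (so a half turn about y gives the same grasp; the last joint's range is limited). The gripper opens to 94 mm and grips with 3 to 60 N. Pads are 16 mm wide; open, the fingers measure 119 mm over their backs; the gripper's body (75 mm by 177 mm) begins 78 mm behind the grasp point.
Start: joints at [-1.249, 0.628, 0.038, 1.517, -0.027, 0.996, -0.02], TCP at [0.246, 0.602, 0.205] pointing down, gripper open.
Joint ranges: [-3.06, 3.06], [-0.37, 2.12], [-1.25, 1.32], [0.18, 2.47], [-1.1, 4.24], [0.23, 1.98], [-2.94, 2.94]. Speed limits (rad/s): [2.57, 2.57, 3.14, 3.14, 3.14, 3.14, 3.14].

## Interface

Orientations are given as a rotation vector (axis times angle).
In Python, from cell import manip gives the robot as it stands. The module is installed in compiled form; this text tells all that it offers.
- The arm moves only by the shell command python3 -m inch 'ROWS' [FORCE]. ROWS is JSON, a list of rows, each a list of 3 entries, a list of its own where there are three numbers: the shift along the tool's x, y, z in mm, then the turn about the tool's y in degrees, then the opening in per cent of the stroke, from 0 (shut) to 100 (fully open). In form: [[[dx, dy, dz], twist, grip], ...]. A call has 1 to 20 rows; each row is the pose to reach, as a shift and turn from the pose commanded when the call began, along the tool's axes at that moment; what a row does not reach only later rows make up. A row lasts 1/10 s, in which the tool goes at most 50 mm and 8.59 degrees, less where a joint would pass 70% of its speed; a pose out of reach is approached as far as the arm can. A call with a gripper value outside its range is refused whole. The fingers move at their own pace and stop on an object; FORCE is the grip in N (left out, the last holds). Time passes only in rows, so rows that repeat a pose let the fingers close. It gives the time, the measured TCP pose, the force and the opening at its end, in the units of the state.
- manip.observe(): the state, without advancing time (a new reading comes with each control period).
- manip.camera(name): name is "side" or "top" or "wrist"; returns the picture (400x640x3 uint8, red, green, blue); there is no depth.
- manip.get_calibration(name): a dict with "camera_matrix" (3x3 intrinsics, pixels), "rvec" (rotation vector, rad) and "tvec" (3), from world to camera coordinates, as OpenCV has them; the wrist camera has in their place "hand_eye" (4x4, takes a point from camera to tool coordinates, whose origin is the TCP and whose axes are the tool frame's). Camera axes: x right, y down, z forward; pixel columns grow to the right and rows downward; lengths in m; the calibration is good to about 2 mm. The wrist camera is an equidistant fisheye: a pixel r from the principal point sees the ray r / f radians off the axis. A picture is of the moment at which its call begins: read the wrist's pose just before it. get_calibration takes no time and is no camera call.
- manip.sign_off(): hands the job in, once; it reports no verdict.
The state is a dict: "clock": time; "joint_pos": joint angles; "dq": joint speeds; "joint_efforts": joint torques, N m; "tool_pos": TCP position; "ee_rot": TCP orientation; "force": force on the tool from outside, world axes, zero at the start; "ft_torque": the same for the moment, N m; "opening": opening from 0.0 (shut) to 1.0 (fully open).
Only numpy, scipy, OpenCV 4.12 (cv2) and the standard library are available. Lean on these libraries where they do the work, as an engineer would, in place of code of your own. Each camera call takes 0.05 s, during which the arm holds its last target. There are 200 camera calls.

## Task

The three small rotary specimen stages in the black holder look alike, but the bearing of one of them drags badly. Take each stage in turn by its black stub, gripping lightly and without leaning on it or pushing it hard against its pocket, and twist it slowly by about a quarter turn in its pocket, feeling for drag, and leave it turned so that its red dot shows it was checked. When all three have been checked, lift out the one that drags and set it down gently, upright and flat, in the red repair tray; leave the other two seated in the holder, and disturb nothing else on the bench.

Things in the scene. Friction and masses are not known exactly. Their poses are not given: they have to be found in the camera images.
- holder: black plastic holder fixed to the bench, 80 (x) x 256 (y) x 16 mm high; origin: centre of its underside. Three square pockets in a row along its y axis, at y = -85, 0 and +85 mm, each 59.2 mm wide and 10 mm deep (floor 6 mm above the bench); one stage stands in each, with 1.6 mm of play each side; the pocket keeps its base from turning. Stages: see repair_tray
- repair_tray: red open tray fixed to the bench, 140 x 140 x 25 mm high, walls and floor 4 mm thick, so the inner floor is 4 mm above the bench; origin: centre of its underside. A stage (0.35 to 0.65 kg) has a rubber-footed square base 56 x 56 x 16 mm; on it turns a white disc, 50 mm wide, with a red dot near its rim, and the stub. They turn either way and stay where left. Turning takes under 0.03 N m if free, 0.25 if it drags; part of it stays at a stop
- stub_in_pocket_1 (a point): fixed point of the holder above its pocket at y = -85 mm: the grasp point of the stage that stands there at the start, on the stage's axis, half-way up its black stub (32 mm diameter, 30 mm high, its foot 15 mm below this point), 41 mm above the underside of the stage; it does not follow the stage. Axes as the holder's
- stub_in_pocket_2 (a point): fixed point of the holder above its pocket at y = 0 mm: the grasp point of the stage that stands there at the start, on the stage's axis, half-way up its black stub (32 mm diameter, 30 mm high, its foot 15 mm below this point), 41 mm above the underside of the stage; it does not follow the stage. Axes as the holder's
- stub_in_pocket_3 (a point): fixed point of the holder above its pocket at y = +85 mm: the grasp point of the stage that stands there at the start, on the stage's axis, half-way up its black stub (32 mm diameter, 30 mm high, its foot 15 mm below this point), 41 mm above the underside of the stage; it does not follow the stage. Axes as the holder's
- jar: loose small glass jar with a white lid, 48 mm diameter, 70 mm high; origin: centre of its underside; leave alone
- eyepiece: loose black microscope eyepiece standing upright, 42 mm diameter, 50 mm high; origin: centre of its underside; leave alone
- slide_box: loose blue box of slides, 50 x 90 x 32 mm; origin: centre of its underside; leave alone

How it is judged:
On the way:
1. all three stages stand in their pockets, each with its stub and disc turned at least 45 degrees from where it began (distance of each of free_stage_1_stub, dragging_stage_stub, free_stage_2_stub from where it was at the start of the episode below 0.008 m and distance of each of free_stage_1_dot, dragging_stage_dot, free_stage_2_dot from where it was at the start of the episode above 0.0157 m), for 0.2 s.
At the end, for the whole second after the job is handed in: The stage whose bearing drags stands upright (within 5 degrees), flat on the floor of the red tray, released and at rest; the two free-running stages are still in their own pockets (moved less than 8 mm); jar, eyepiece and slide box have moved less than 20 mm (x of dragging_stage_stub in the frame of repair_tray between -0.045 and 0.045 m and y of dragging_stage_stub in the frame of repair_tray between -0.045 and 0.045 m and z of dragging_stage_stub in the frame of repair_tray below 0.05 m and angle between dragging_stage_stub's own z axis and vertical below 0.08 rad and linear speed of dragging_stage below 0.02 m/s and distance of each of free_stage_1_stub, free_stage_2_stub from where it was at the start of the episode below 0.008 m and distance of each of jar, eyepiece, slide_box from where it was at the start of the episode below 0.02 m); the robot touches nothing.
It fails at once if a free-running stage is lifted out of its pocket (moved more than 15 mm) (distance of any of free_stage_1_stub, free_stage_2_stub from where it was at the start of the episode above 0.015 m).
It fails at once if a stage is leaned, pressed or pushed on so that it bears on the holder with more than 30 N (contact force between any of free_stage_1, dragging_stage, free_stage_2 and holder above 30 N).
It fails at once if the dragging stage is dropped or thrown into the tray (faster than 0.5 m/s within 30 mm of its floor) (horizontal distance between dragging_stage_stub and repair_tray below 0.09 m and z of dragging_stage_stub in the frame of repair_tray below 0.075 m and linear speed of dragging_stage above 0.5 m/s).
It fails at once if jar, eyepiece or slide box is knocked (moved more than 20 mm) (distance of any of jar, eyepiece, slide_box from where it was at the start of the episode above 0.02 m).
It also fails if it takes over 72 s, if anything falls off the work surface, if the arm or the gripper's body presses on something with over 40 N, if the wrist force passes 120 N, or if a joint passes its speed limit or range.

## Working session

There is one attempt and no reset: what is moved stays moved. The work goes in short steps, Python scripts to look and compute and a shell command to move; the robot and the scene stay as the last step left them, time stands still between calls to the robot, and variables do not carry over. Pictures are saved under pics/ and viewed, about 8 in all and at most 12, crops included, and the job is handed in when it is done.

```bash
mkdir -p pics; python3 - <<'E'
from cell import manip
import cv2,numpy as np
s=manip.observe()
for k,v in s.items(): print(k,np.round(v,4))
for n in("top","side"):
    cv2.imwrite(f"pics/{n}0.png",manip.camera(n)[:,:,::-1])
for n in("top","side","wrist"): print(n,manip.get_calibration(n))
E
```

```text
clock 0.0
joint_pos [-1.2488  0.6293  0.0384  1.5184 -0.027   0.9963 -0.02  ]
dq [-0.0005  0.0006  0.0007  0.0019 -0.0002 -0.002  -0.0009]
joint_efforts [ 6.00000e-04 -5.49719e+01  1.14370e+00 -1.86625e+01 -5.23000e-02
  2.36000e-02  2.00000e-04]
tool_pos [0.2455 0.6011 0.2046]
ee_rot [-1.3691 -0.9179  0.9204]
force [-0.013   0.4351 -0.7842]
ft_torque [ 0.0104  0.0436 -0.0002]
opening 0.999
top {'camera_matrix': array([[447.61951398,   0.        , 316.55979647],
       [  0.        , 447.61951398, 203.35095842],
       [  0.        ,   0.        ,   1.        ]]), 'rvec': array([ 2.12366526, -2.13410002,  0.15886209]), 'tvec': array([0.01513408, 0.59885535, 0.96536099])}
side {'camera_matrix': array([[402.07138256,   0.        , 323.30540714],
       [  0.        , 402.07138256, 198.70378648],
       [  0.        ,   0.        ,   1.        ]]), 'rvec': array([ 0.2714526 , -2.66773223,  1.43274488]), 'tvec': array([0.57165046, 0.1002162 , 0.67240499])}
wrist {'camera_matrix': array([[309.70691629,   0.        , 321.96738485],
       [  0.        , 309.70691629, 200.57761862],
       [  0.        ,   0.        ,   1.        ]]), 'hand_eye': array([[ 9.99999637e-01, -2.49466959e-04,  8.14845059e-04,
         4.70025989e-05],
       [-8.51960131e-04, -2.71077784e-01,  9.62557068e-01,
        -1.79408747e-01],
       [-1.92397923e-05, -9.62557413e-01, -2.71077898e-01,
         7.93087212e-02],
       [ 0.00000000e+00,  0.00000000e+00,  0.00000000e+00,
         1.00000000e+00]])}
```

View pics/top0.png

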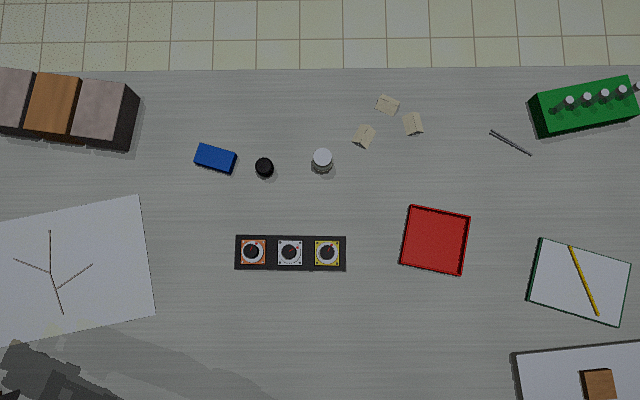

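View pics/side0.png

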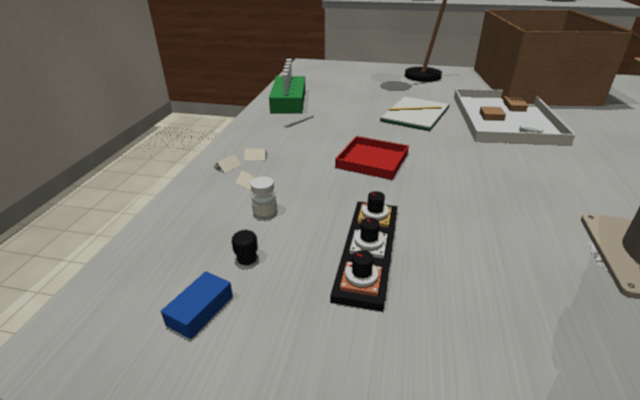

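```bash
cat > h.py <<'E'
from cell import manip
import cv2,numpy as np
from scipy.spatial.transform import Rotation as R
def w(n,u,v,z):
    c=manip.get_calibration(n);M=cv2.Rodrigues(c["rvec"])[0]
    o=-M.T@c["tvec"].ravel();d=M.T@np.linalg.inv(c["camera_matrix"])@[u,v,1.]
    return o+d*(z-o[2])/d[2]
def proj(n,P):
    c=manip.get_calibration(n)
    return cv2.projectPoints(np.float64(P).reshape(-1,3),c["rvec"],c["tvec"],c["camera_matrix"],None)[0][:,0]
E
python3 - <<'E'
from h import *
im=cv2.imread("pics/top0.png")
hsv=cv2.cvtColor(im,cv2.COLOR_BGR2HSV)
roi=np.zeros(im.shape[:2],np.uint8);roi[222:285,222:360]=255
m=((im.max(2)<70)*255).astype(np.uint8)&roi
p=cv2.findNonZero(m);r=cv2.minAreaRect(p);print("holder",r)
B=cv2.boxPoints(r);Bw=np.array([w("top",*b,.016) for b in B]);print(Bw.round(4));print(Bw.mean(0).round(4),np.linalg.norm(np.diff(Bw,axis=0),axis=1).round(4))
roi[:]=0;roi[190:290,385:485]=255
m=((hsv[...,1]>150)&((hsv[...,0]<10)|(hsv[...,0]>170))).astype(np.uint8)*255&roi
r=cv2.minAreaRect(cv2.findNonZero(m));print("tray",r)
B=cv2.boxPoints(r);Bw=np.array([w("top",*b,.025) for b in B]);print(Bw.round(4));print(Bw.mean(0).round(4),np.linalg.norm(np.diff(Bw,axis=0),axis=1).round(4))
cv2.imwrite("pics/c1.png",cv2.resize(im[222:285,225:355],None,fx=6,fy=6,interpolation=cv2.INTER_CUBIC))
for n,u,v,z in(("jar",322,155,.07),("eye",264,165,.05),("box",215,157,.032)):print(n,w("top",u,v,z))
s=manip.observe();print(R.from_rotvec(s["ee_rot"]).as_matrix().round(3))
E
```

```text
holder ((289.7934265136719, 252.7083740234375), (111.16632843017578, 35.75786590576172), 1.2188751697540283)
[[ 0.4521  0.2029  0.016 ]
 [ 0.5343  0.2034  0.016 ]
 [ 0.5275 -0.0545  0.016 ]
 [ 0.4458 -0.0516  0.016 ]]
[0.4899 0.075  0.016 ] [0.0822 0.258  0.0818]
tray ((435.01806640625, 239.50375366210938), (64.89994812011719, 60.98341751098633), 11.725111961364746)
[[ 0.4654 -0.1693  0.025 ]
 [ 0.6023 -0.2025  0.025 ]
 [ 0.5707 -0.3469  0.025 ]
 [ 0.4354 -0.311   0.025 ]]
[ 0.5184 -0.2574  0.025 ] [0.1409 0.1479 0.14  ]
jar [ 0.70619179 -0.00080779  0.07      ]
eye [0.68906245 0.13288756 0.05      ]
box [0.71391757 0.2512514  0.032     ]
[[ 0.378 -0.001 -0.926]
 [ 0.926 -0.002  0.378]
 [-0.002 -1.    -0.   ]]
```

View pics/c1.png

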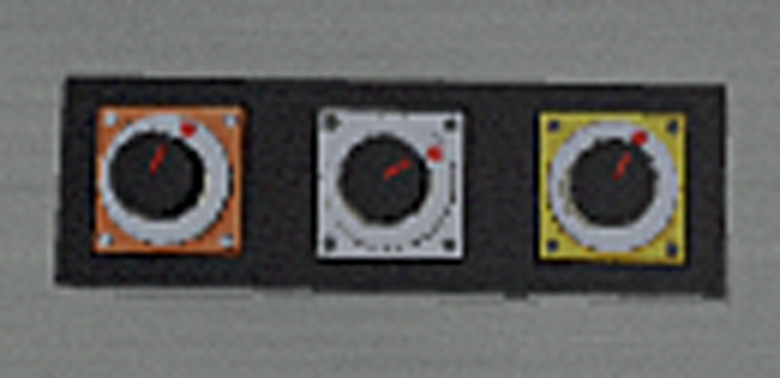

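The crop shows orange, white and yellow stages (pockets 3, 2, 1, left to right). The base squares are centred near crop pixels (169,179), (392,185) and (613,188), and the stub tops near (157,174), (384,178) and (613,181).

```bash
python3 - <<'E'
from h import *
f=lambda x,y:((x+.5)/6-.5+225,(y+.5)/6-.5+222)
for n,q,t in(("o3",(169.5,179),(157,174)),("w2",(392,185),(384,178)),("y1",(613,188),(613,181))):
    print(n,w("top",*f(*q),.022).round(4),w("top",*f(*t),.062).round(4))
def mv(s,P):
    M=R.from_rotvec(s["ee_rot"]).as_matrix();return (M.T@(np.array(P)-s["tool_pos"])*1000).round(1)
s=manip.observe()
print(mv(s,[.493,.160,.19]))
E
```

```text
o3 [0.4926 0.1592 0.022 ] [0.4922 0.1575 0.062 ]
w2 [0.49  0.074 0.022] [0.4903 0.074  0.062 ]
y1 [ 0.4885 -0.0103  0.022 ] [ 0.4889 -0.01    0.062 ]
[-314.8   15.2 -395.9]
```

```bash
python3 -m inch '[[[-45,2,-56],0,100],[[-90,4,-113],0,100],[[-135,7,-170],0,90],[[-180,9,-226],0,80],[[-225,11,-283],0,70],[[-270,13,-340],0,66],[[-315,15,-396],0,66],[[-315,15,-396],0,66],[[-315,15,-396],0,66],[[-315,15,-396],0,66],[[-315,15,-396],0,66],[[-315,15,-396],0,66],[[-315,15,-396],0,66],[[-315,15,-396],0,66],[[-315,15,-396],0,66]]'
python3 - <<'E'
from h import *
s=manip.observe();im=manip.camera("wrist");cv2.imwrite("pics/w1.png",im[:,:,::-1])
for k,v in s.items(): print(k,np.round(v,4))
print(R.from_rotvec(s["ee_rot"]).as_matrix().round(3))
E
```

```text
clock: 1.6
tool_pos: [0.4925, 0.1622, 0.1905]
ee_rot: [-1.366, -0.921, 0.921]
force: [0.9, 0.5, 0.0]
opening: 0.657
clock 1.6
joint_pos [-0.4075  0.4608  0.0512  1.8997 -0.0332  0.782   0.848 ]
dq [ 0.0053 -0.0012  0.0058 -0.0019  0.0012  0.0024  0.0006]
joint_efforts [ 1.74100e-01 -4.29804e+01  1.01840e+00 -1.56187e+01 -1.62000e-02
  6.92000e-02 -3.60000e-03]
tool_pos [0.4925 0.1622 0.1905]
ee_rot [-1.3663 -0.9213  0.9213]
force [0.9471 0.5136 0.0473]
ft_torque [ 0.019   0.0218 -0.0202]
opening 0.6572
[[ 0.375 -0.    -0.927]
 [ 0.927  0.001  0.375]
 [ 0.    -1.     0.001]]
```

View pics/w1.png

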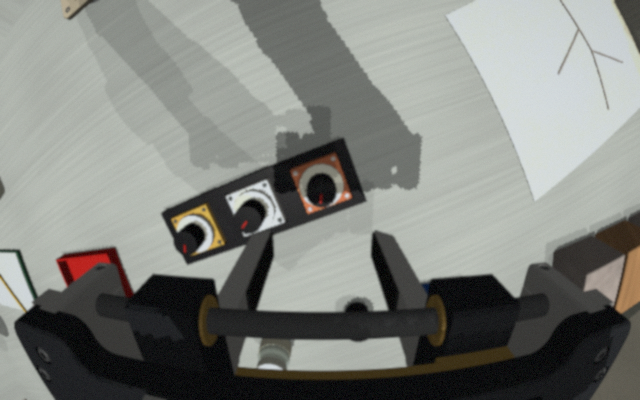

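```bash
cat >> h.py <<'E'
def wr(s,uv,z):
    c=manip.get_calibration("wrist");K=c["camera_matrix"];H=c["hand_eye"]
    M=R.from_rotvec(s["ee_rot"]).as_matrix()
    d=(np.float64(uv).reshape(-1,2)-K[:2,2])/K[0,0];t=np.linalg.norm(d,axis=1,keepdims=True)
    ray=np.c_[np.sin(t)*d/np.maximum(t,1e-9),np.cos(t)]
    ray=ray@(M@H[:3,:3]).T;o=M@H[:3,3]+s["tool_pos"]
    return o+ray*((z-o[2])/ray[:,2:])
def mv(s,P):
    M=R.from_rotvec(s["ee_rot"]).as_matrix();return (M.T@(np.array(P)-s["tool_pos"])*1000).round(1)
E
python3 - <<'E'
from h import *
s=manip.observe();im=cv2.imread("pics/w1.png");hsv=cv2.cvtColor(im,cv2.COLOR_BGR2HSV)
H,S,V=[hsv[...,i].astype(int) for i in range(3)]
def big(m):
    m=cv2.morphologyEx((m*255).astype(np.uint8),cv2.MORPH_OPEN,np.ones((2,2)))
    c=max(cv2.findContours(m,cv2.RETR_EXTERNAL,cv2.CHAIN_APPROX_NONE)[0],key=cv2.contourArea);return c.reshape(-1,2)
Y,X=np.mgrid[:400,:640]
def rect(nm,m,z):
    c=big(m);W=wr(s,c,z)[:,:2]*1000
    print(nm,c.min(0),c.max(0),cv2.minAreaRect(W.astype(np.float32)))
reg=(Y>120)&(Y<270)&(X>150)&(X<380)
rect("orange",reg&(H>3)&(H<15)&(S>90)&(X>280),.022)
rect("yellow",reg&(H>15)&(H<32)&(S>100)&(X<240),.022)
rect("white",reg&(V>130)&(S<60)&(X>228)&(X<284)&(Y>178)&(Y<238),.022)
for x in (.492,):
  pass
# predicted stub-top circle brightness check: stub top dark px centroid
E
```

```text
orange [290 153] [353 215] ((491.9713134765625, 162.28770446777344), (59.31874084472656, 60.407466888427734), 88.98726654052734)
yellow [171 204] [227 250] ((488.81317138671875, -5.768369674682617), (62.04483413696289, 60.24800491333008), 89.31346893310547)
white [230 181] [284 232] ((490.7829895019531, 77.64107513427734), (56.51028823852539, 56.86642074584961), 88.69667053222656)
```

```bash
python3 -m inch '[[[-1,40,1],0,66],[[-1,80,1],0,66],[[-1,115,1],0,66],[[-1,115,1],0,66],[[-1,115,1],0,66],[[-1,115,1],0,66]]'
python3 - <<'E'
from h import *
s=manip.observe();im=manip.camera("wrist")[:,:,::-1];cv2.imwrite("pics/w2.png",im)
np.save("s2.npy",s,allow_pickle=True)
print(s["tool_pos"],s["force"],s["ft_torque"])
cv2.imwrite("pics/w2c.png",cv2.resize(im[130:330,200:450],None,fx=3,fy=3,interpolation=cv2.INTER_CUBIC))
E
```

```text
clock: 2.25
tool_pos: [0.4932, 0.1606, 0.0772]
ee_rot: [-1.369, -0.922, 0.917]
force: [-0.0, -0.4, -0.5]
opening: 0.66
[0.49322806 0.16061415 0.07717505] [-0.02179455 -0.35447917 -0.48806817] [ 0.05845592  0.04462452 -0.04057612]
```

View pics/w2c.png

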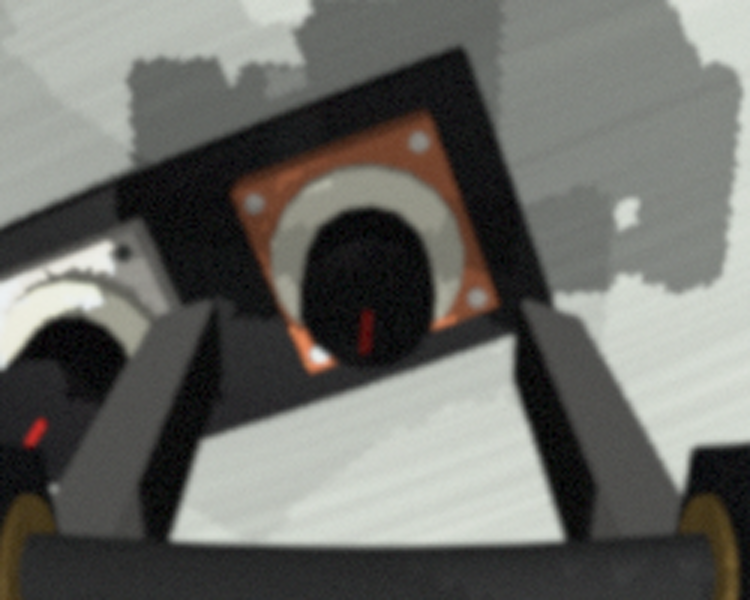

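```bash
python3 - <<'E'
from h import *
s=np.load("s2.npy",allow_pickle=True).item()
p=(np.array([[255,205],[419,141],[478,297],[320,356]])+.5)/3-.5+[200,130]
W=wr(s,p,.022);print(W.round(4),W.mean(0),"tool",mv(s,W.mean(0)))
print(np.linalg.norm(np.roll(W,1,0)-W,axis=1))
# disc outline: left/right extremes & top
d=(np.array([[272,240],[464,240],[368,165]])+.5)/3-.5+[200,130];print(wr(s,d,.032).round(4))
# tips midpoint in image -> tool coordinates at tip depth
t=(np.array([[217,305],[517,335]])+.5)/3-.5+[200,130];print([mv(s,q) for q in wr(s,t,s["tool_pos"][2])])
E
```

```text
[[0.4681 0.1395 0.022 ]
 [0.4685 0.1856 0.022 ]
 [0.5146 0.1848 0.022 ]
 [0.5145 0.1383 0.022 ]] [0.49143208 0.1620561  0.022     ] tool [ 0.5 55.2  2.3]
[0.04635756 0.04609271 0.04613139 0.0465151 ]
[[0.4761 0.1419 0.032 ]
 [0.4946 0.1871 0.032 ]
 [0.4673 0.1718 0.032 ]]
[array([-31.1,  -0.1,   8.8]), array([32. ,  0.1,  1.9])]
```

Screw heads at crop (255,205), (419,141), (478,297) and (320,356) put the orange stage 1.5–2 mm along tool +z. Side to side, the stub (303–435) sits centred between the fingertips (217–520). I'll correct, go down and grip lightly.

```bash
python3 -m inch '[[[0,10,1.5],0,66],[[0,25,1.5],0,66],[[0,35,1.5],0,66],[[0,41,1.5],0,66],[[0,41,1.5],0,66],[[0,41,1.5],0,66],[[0,41,1.5],0,50],[[0,41,1.5],0,40],[[0,41,1.5],0,32],[[0,41,1.5],0,32],[[0,41,1.5],0,32],[[0,41,1.5],0,32],[[0,41,1.5],0,32]]' 10
python3 - <<'E'
from h import *
s=manip.observe();print(s["tool_pos"],s["force"],s["ft_torque"],s["opening"],s["joint_pos"])
E
```

```text
clock: 3.6
tool_pos: [0.4913, 0.1614, 0.0348]
ee_rot: [-1.368, -0.921, 0.918]
force: [1.4, 3.1, 1.9]
opening: 0.339
[0.49129435 0.16141461 0.03476872] [1.35178667 3.06416436 1.88409098] [ 0.78146953 -0.25512359  0.00596337] 0.3385068520411913 [-0.39006789  0.70833112  0.02829344  2.02478882 -0.04816007  0.4071786
  0.85913819]
```

```bash
python3 -m inch '[[[0,0,0],5,32],[[0,0,0],10,32],[[0,0,0],15,32],[[0,0,0],20,32],[[0,0,0],25,32],[[0,0,0],30,32],[[0,0,0],35,32],[[0,0,0],40,32]]'
cat > o.py <<'E'
from h import *
s=manip.observe();M=R.from_rotvec(s["ee_rot"]).as_matrix()
print(s["tool_pos"].round(4) if hasattr(s["tool_pos"],"round") else s["tool_pos"],"F",np.round(s["force"],2),"T",np.round(s["ft_torque"],3),"op",round(float(s["opening"]),4),"j7",round(float(s["joint_pos"][6]),2),"head",round(np.degrees(np.arctan2(M[1,0],M[0,0])),1),"tilt",round(np.degrees(np.arccos(-M[2,1])),2))
E
python3 o.py
```

```text
clock: 4.4
tool_pos: [0.4912, 0.1613, 0.0348]
ee_rot: [-1.537, -0.379, 0.377]
force: [1.1, 3.1, 1.0]
opening: 0.335
[0.4912 0.1613 0.0348] F [1.12 3.14 0.99] T [ 0.763 -0.217  0.028] op 0.3354 j7 0.42 head 27.6 tilt 0.1
```

```bash
python3 -m inch '[[[0,0,0],5,32],[[0,0,0],10,32],[[0,0,0],15,32],[[0,0,0],20,32],[[0,0,0],25,32],[[0,0,0],30,32],[[0,0,0],35,32],[[0,0,0],40,32],[[0,0,0],45,32]]'
python3 o.py;  python3 -m inch '[[[0,0,0],5,32],[[0,0,0],5,32],[[0,0,0],5,32],[[0,0,0],5,32],[[0,0,0],5,45],[[0,0,0],5,66],[[0,0,0],5,66],[[0,-20,0],5,66],[[0,-45,0],5,66],[[0,-45,0],5,66],[[0,-45,0],5,66]]'
python3 - <<'E'
from h import *
s=manip.observe();im=manip.camera("wrist")[:,:,::-1];cv2.imwrite("pics/w3.png",im)
np.save("s3.npy",s,allow_pickle=True)
cv2.imwrite("pics/w3c.png",cv2.resize(im[130:330,150:450],None,fx=2.6,fy=2.6,interpolation=cv2.INTER_CUBIC))
E
python3 o.py
```

```text
clock: 5.3
tool_pos: [0.4915, 0.1607, 0.0348]
ee_rot: [-1.557, 0.238, -0.24]
force: [1.9, 2.3, 0.8]
opening: 0.34
[0.4915 0.1607 0.0348] F [1.87 2.27 0.8 ] T [ 0.387 -0.362 -0.008] op 0.3399 j7 -0.08 head -17.4 tilt 0.09
clock: 6.4
tool_pos: [0.4901, 0.1604, 0.0794]
ee_rot: [-1.549, 0.304, -0.304]
force: [0.1, 0.3, 0.1]
opening: 0.659
[0.4897 0.1603 0.0789] F [-0.14 -0.42  0.69] T [-0.067  0.09   0.033] op 0.6615 j7 -0.19 head -22.2 tilt 0.08
```

View pics/w3c.png

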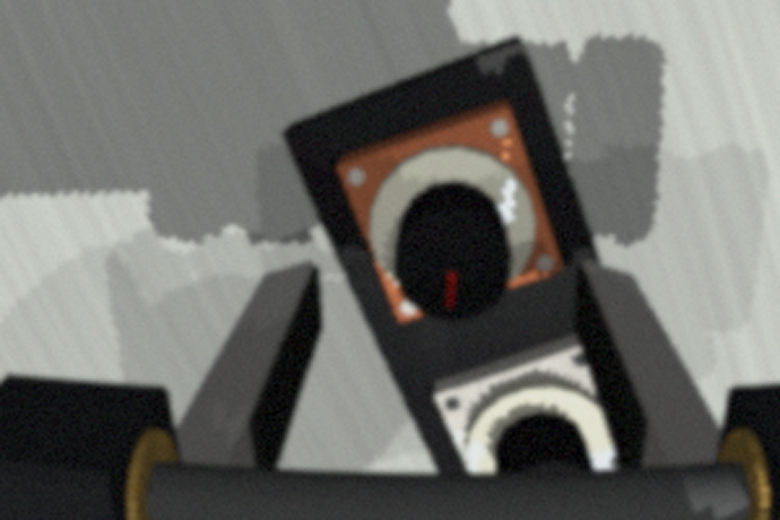

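The pointer followed the gripper through the quarter turn, and torque stayed near 0.03 N m, so orange turns freely. The stub (397–508) is still centred between the tips (318–582). Next is the white stage.

```bash
python3 -m inch '[[[10,0,-26],0,66],[[20,0,-52],0,66],[[30.5,0,-79],0,66],[[30.5,0,-79],0,66],[[30.5,0,-79],0,66],[[30.5,0,-79],0,66],[[30.5,0,-79],0,66]]'
python3 - <<'E'
from h import *
s=manip.observe();im=manip.camera("wrist")[:,:,::-1];cv2.imwrite("pics/w4.png",im)
np.save("s4.npy",s,allow_pickle=True)
cv2.imwrite("pics/w4c.png",cv2.resize(im[130:330,150:450],None,fx=2.6,fy=2.6,interpolation=cv2.INTER_CUBIC))
E
python3 o.py
```

```text
clock: 7.15
tool_pos: [0.4886, 0.0771, 0.079]
ee_rot: [-1.549, 0.303, -0.302]
force: [-0.3, 0.1, -0.3]
opening: 0.663
[0.4887 0.0769 0.0791] F [-0.22  0.31 -0.06] T [-0.064  0.101 -0.015] op 0.6574 j7 -0.03 head -22.1 tilt 0.04
```

View pics/w4c.png

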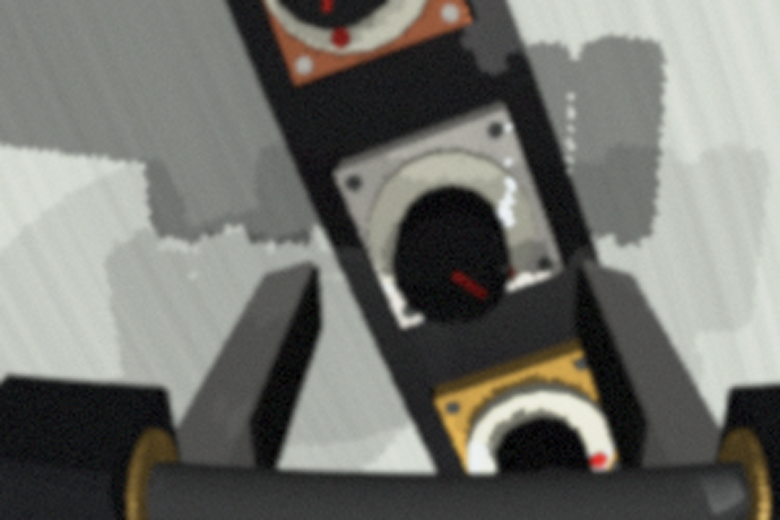

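White stage is at nearly the same image position as the orange one was (screws (353,182), (497,130), (545,264)), so about −0.5 mm in x and −1 mm in z.

```bash
python3 -m inch '[[[-0.5,10,-1],0,66],[[-0.5,25,-1],0,66],[[-0.5,37,-1],0,66],[[-0.5,43,-1],0,66],[[-0.5,43,-1],0,66],[[-0.5,43,-1],0,55],[[-0.5,43,-1],0,45],[[-0.5,43,-1],0,32],[[-0.5,43,-1],0,32],[[-0.5,43,-1],0,32],[[-0.5,43,-1],0,32],[[-0.5,43,-1],0,32]]' 10
python3 o.py
python3 -m inch '[[[0,0,0],-5,32],[[0,0,0],-10,32],[[0,0,0],-15,32],[[0,0,0],-20,32],[[0,0,0],-25,32],[[0,0,0],-30,32],[[0,0,0],-35,32],[[0,0,0],-40,32]]'
python3 o.py
```

```text
clock: 8.4
tool_pos: [0.4887, 0.0749, 0.0368]
ee_rot: [-1.549, 0.303, -0.305]
force: [1.4, 0.2, 2.6]
opening: 0.338
[0.4887 0.0749 0.0368] F [1.45 0.15 2.64] T [-0.137 -0.08  -0.031] op 0.3382 j7 0.03 head -22.2 tilt 0.07
clock: 9.2
tool_pos: [0.4898, 0.0749, 0.0368]
ee_rot: [-1.557, -0.248, 0.243]
force: [2.6, 0.0, -0.1]
opening: 0.338
[0.4898 0.0749 0.0368] F [ 2.58  0.01 -0.11] T [-0.108 -0.548 -0.283] op 0.3377 j7 0.47 head 17.9 tilt 0.19
```

```bash
python3 -m inch '[[[0,0,0],-5,32],[[0,0,0],-10,32],[[0,0,0],-15,32],[[0,0,0],-20,32],[[0,0,0],-25,32],[[0,0,0],-30,32],[[0,0,0],-35,32],[[0,0,0],-40,32],[[0,0,0],-45,32]]'
python3 o.py;  python3 -m inch '[[[0,0,0],-5,32],[[0,0,0],-5,32],[[0,0,0],-5,32],[[0,0,0],-5,32]]'; python3 o.py
python3 -m inch '[[[0,0,0],0,45],[[0,0,0],0,66],[[0,0,0],0,66],[[0,-20,0],0,66],[[0,-43,0],0,66],[[0,-43,0],0,66],[[0,-43,0],0,66]]'
python3 - <<'E'
from h import *
s=manip.observe();im=manip.camera("wrist")[:,:,::-1];cv2.imwrite("pics/w5.png",im)
cv2.imwrite("pics/w5c.png",cv2.resize(im[130:330,150:450],None,fx=2.6,fy=2.6,interpolation=cv2.INTER_CUBIC))
E
python3 o.py
```

```text
clock: 10.1
tool_pos: [0.4908, 0.0758, 0.0369]
ee_rot: [-1.398, -0.859, 0.851]
force: [3.1, 1.6, -0.8]
opening: 0.34
[0.4908 0.0758 0.0369] F [ 3.12  1.59 -0.83] T [ 0.352 -0.878 -0.262] op 0.3399 j7 0.94 head 62.9 tilt 0.3
clock: 10.5
tool_pos: [0.4907, 0.0758, 0.037]
ee_rot: [-1.37, -0.922, 0.914]
force: [4.7, 2.2, 0.8]
opening: 0.335
[0.4907 0.0758 0.037 ] F [4.69 2.2  0.8 ] T [ 0.465 -1.294 -0.039] op 0.3353 j7 0.99 head 67.7 tilt 0.29
clock: 11.2
tool_pos: [0.4876, 0.0749, 0.0794]
ee_rot: [-1.368, -0.918, 0.919]
force: [-0.8, -0.2, -0.0]
opening: 0.659
[0.4872 0.0748 0.0789] F [-0.57 -0.3  -0.12] T [-0.019  0.031 -0.016] op 0.659 j7 0.99 head 67.8 tilt 0.08
```

View pics/w5c.png

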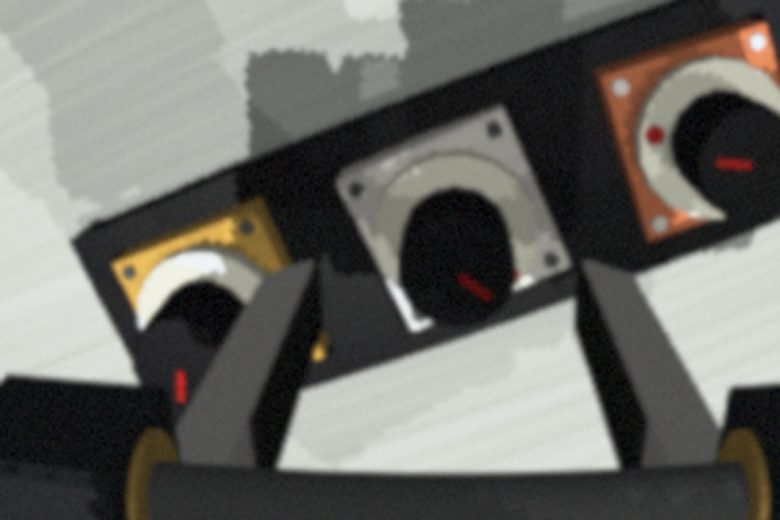

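White dragged at about 0.25 N m and turned with the gripper. Screws at (353,189), (494,130) and (551,259) put the tool about 1–2 mm short in world x. Next is yellow.

```bash
python3 -m inch '[[[-26,0,-11],0,66],[[-52,0,-22],0,66],[[-77.5,0,-33],0,66],[[-77.5,0,-33],0,66],[[-77.5,0,-33],0,66],[[-77.5,0,-33],0,66],[[-77.5,0,-33],0,66]]'
python3 - <<'E'
from h import *
s=manip.observe();im=manip.camera("wrist")[:,:,::-1];cv2.imwrite("pics/w6.png",im)
cv2.imwrite("pics/w6c.png",cv2.resize(im[130:330,150:450],None,fx=2.6,fy=2.6,interpolation=cv2.INTER_CUBIC))
E
python3 o.py
```

```text
clock: 11.95
tool_pos: [0.4891, -0.0078, 0.0792]
ee_rot: [-1.366, -0.92, 0.921]
force: [0.7, -0.2, 0.6]
opening: 0.66
[ 0.4892 -0.0079  0.0793] F [-0.43 -0.19 -0.01] T [-0.053 -0.063 -0.035] op 0.6596 j7 1.14 head 67.9 tilt 0.04
```

View pics/w6c.png

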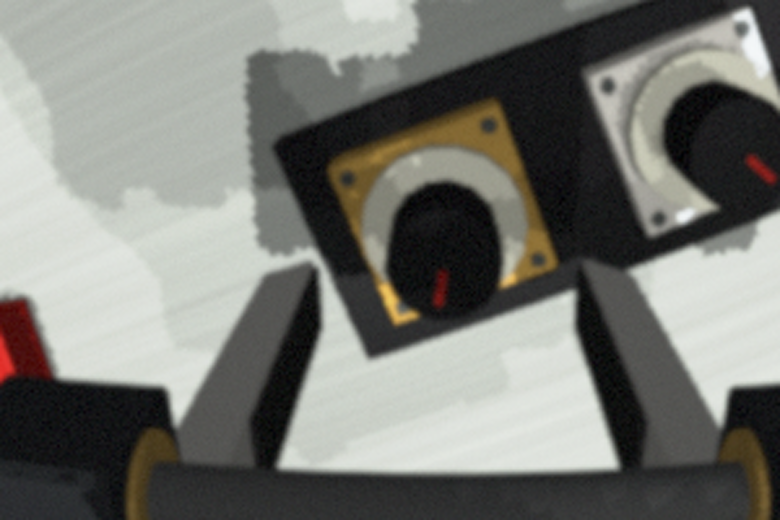

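Stub spans 386–500, with its middle 7 px left of the tips' middle (450): shift tool x by about −2.2 mm.

```bash
python3 -m inch '[[[-2.2,10,0],0,66],[[-2.2,25,0],0,66],[[-2.2,37,0],0,66],[[-2.2,43,0],0,66],[[-2.2,43,0],0,66],[[-2.2,43,0],0,55],[[-2.2,43,0],0,45],[[-2.2,43,0],0,32],[[-2.2,43,0],0,32],[[-2.2,43,0],0,32],[[-2.2,43,0],0,32],[[-2.2,43,0],0,32]]' 10
python3 o.py
python3 -m inch '[[[0,0,0],5,32],[[0,0,0],10,32],[[0,0,0],15,32],[[0,0,0],20,32],[[0,0,0],25,32],[[0,0,0],30,32],[[0,0,0],35,32],[[0,0,0],40,32]]'
python3 o.py
python3 -m inch '[[[0,0,0],5,32],[[0,0,0],10,32],[[0,0,0],15,32],[[0,0,0],20,32],[[0,0,0],25,32],[[0,0,0],30,32],[[0,0,0],35,32],[[0,0,0],40,32],[[0,0,0],45,32]]'
python3 o.py
python3 -m inch '[[[0,0,0],5,32],[[0,0,0],5,32],[[0,0,0],5,32],[[0,0,0],5,45],[[0,0,0],5,66],[[0,0,0],5,66],[[0,-20,0],5,66],[[0,-43,0],5,66],[[0,-43,0],5,66],[[0,-43,0],5,66]]'
python3 - <<'E'
from h import *
s=manip.observe();im=manip.camera("wrist")[:,:,::-1];cv2.imwrite("pics/w7.png",im)
cv2.imwrite("pics/w7c.png",cv2.resize(im[130:330,150:450],None,fx=2.6,fy=2.6,interpolation=cv2.INTER_CUBIC))
E
python3 o.py
```

```text
clock: 13.2
tool_pos: [0.49, -0.0098, 0.037]
ee_rot: [-1.368, -0.923, 0.917]
force: [1.6, 5.6, 3.6]
opening: 0.339
[ 0.49   -0.0098  0.037 ] F [1.61 5.6  3.65] T [ 1.213 -0.454  0.014] op 0.3391 j7 1.14 head 67.8 tilt 0.19
clock: 14.0
tool_pos: [0.4887, -0.0108, 0.0369]
ee_rot: [-1.537, -0.378, 0.377]
force: [1.1, 1.9, 4.6]
opening: 0.343
[ 0.4887 -0.0108  0.0369] F [1.12 1.85 4.58] T [ 0.486 -0.015  0.025] op 0.3427 j7 0.72 head 27.6 tilt 0.04
clock: 14.9
tool_pos: [0.4869, -0.011, 0.0369]
ee_rot: [-1.557, 0.241, -0.236]
force: [-2.9, 1.0, 8.5]
opening: 0.34
[ 0.4869 -0.011   0.0369] F [-2.91  0.97  8.49] T [ 0.326  0.78  -0.06 ] op 0.34 j7 0.24 head -17.4 tilt 0.18
clock: 15.9
tool_pos: [0.4886, -0.0112, 0.0795]
ee_rot: [-1.549, 0.304, -0.305]
force: [-0.2, 0.2, 0.4]
opening: 0.662
[ 0.4882 -0.0111  0.079 ] F [ 0.56 -0.33 -0.27] T [-0.079  0.076 -0.008] op 0.6621 j7 0.13 head -22.2 tilt 0.03
```

View pics/w7c.png

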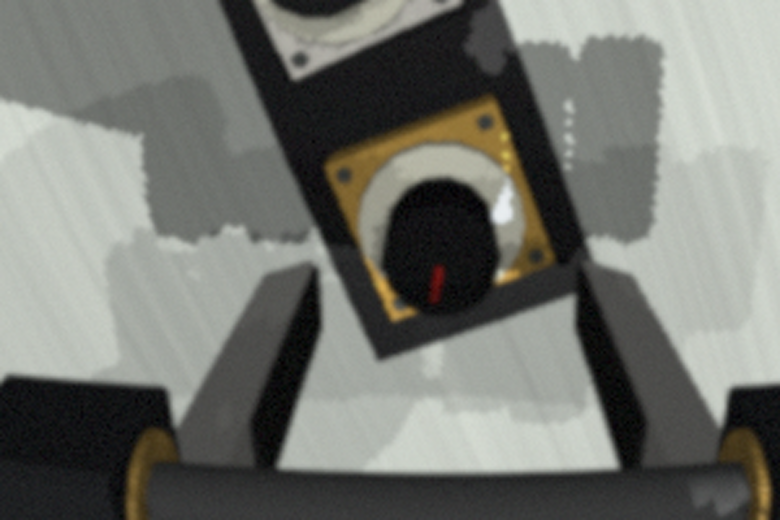

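Yellow turned with the gripper at low torque (≤0.06 N m), so it is free. White is the one that drags: return to it, grip more firmly and lift straight up.

```bash
python3 -m inch '[[[-10,0,27],0,66],[[-21,0,54],0,66],[[-31,0,81],0,66],[[-31,0,81],0,66],[[-31,0,81],0,66],[[-31,0,81],0,66],[[-31,15,81],0,66],[[-31,30,81],0,66],[[-31,43,81],0,66],[[-31,43,81],0,66],[[-31,43,81],0,66],[[-31,43,81],0,50],[[-31,43,81],0,32],[[-31,43,81],0,32],[[-31,43,81],0,32],[[-31,43,81],0,32],[[-31,43,81],0,32]]' 10
python3 o.py
```

```text
clock: 17.65
tool_pos: [0.4892, 0.0761, 0.0366]
ee_rot: [-1.549, 0.306, -0.302]
force: [-2.9, 2.4, 5.5]
opening: 0.345
[0.4892 0.0761 0.0366] F [-2.87  2.4   5.48] T [ 0.262  0.931 -0.015] op 0.3447 j7 0.03 head -22.2 tilt 0.14
```

```bash
python3 -m inch '[[[0,0,0],0,20],[[0,0,0],0,20],[[0,0,0],0,20],[[0,-2,0],0,20],[[0,-4,0],0,20],[[0,-6,0],0,20],[[0,-8,0],0,20],[[0,-10,0],0,20],[[0,-13,0],0,20],[[0,-17,0],0,20],[[0,-22,0],0,20],[[0,-32,0],0,20],[[0,-47,0],0,20],[[0,-62,0],0,20],[[0,-77,0],0,20],[[0,-90,0],0,20],[[0,-90,0],0,20],[[0,-90,0],0,20],[[0,-90,0],0,20]]' 25
python3 - <<'E'
from h import *
s=manip.observe();print("to tray above",mv(s,[.518,-.256,s["tool_pos"][2]]))
E
python3 o.py
```

```text
clock: 19.55
tool_pos: [0.4899, 0.0755, 0.1261]
ee_rot: [-1.55, 0.305, -0.303]
force: [0.4, 0.2, -5.3]
opening: 0.337
to tray above [ 151.4   -0.  -296.3]
[0.4899 0.0755 0.1261] F [ 0.36  0.24 -5.28] T [-0.071  0.077  0.028] op 0.3369 j7 -0.08 head -22.2 tilt 0.06
```

Lifted (about 5 N of weight). Carry it to the tray, then look before lowering.

```bash
python3 -m inch '[[[10,0,-20],0,20],[[25,0,-50],0,20],[[43,0,-85],0,20],[[61,0,-120],0,20],[[79,0,-155],0,20],[[97,0,-190],0,20],[[115,0,-225],0,20],[[131,0,-257],0,20],[[143,0,-280],0,20],[[151,0,-296],0,20],[[151,0,-296],0,20],[[151,0,-296],0,20],[[151,0,-296],0,20],[[151,0,-296],0,20]]'
python3 - <<'E'
from h import *
a=manip.camera("top")[:,:,::-1][180:300,220:500];b=manip.camera("side")[:,:,::-1][100:310,240:460]
cv2.imwrite("pics/p1.png",np.vstack([cv2.resize(a,(700,300),interpolation=cv2.INTER_CUBIC),np.pad(cv2.resize(b,None,fx=1.4,fy=1.4,interpolation=cv2.INTER_CUBIC),((0,0),(0,392),(0,0)))]))
E
python3 o.py
```

```text
clock: 20.95
tool_pos: [0.5184, -0.2539, 0.1261]
ee_rot: [-1.548, 0.303, -0.302]
force: [-0.0, 0.2, -4.6]
opening: 0.334
[ 0.5185 -0.2545  0.1264] F [ 0.05 -0.75 -5.33] T [-0.073  0.104  0.001] op 0.3364 j7 0.45 head -22.1 tilt 0.04
```

View pics/p1.png

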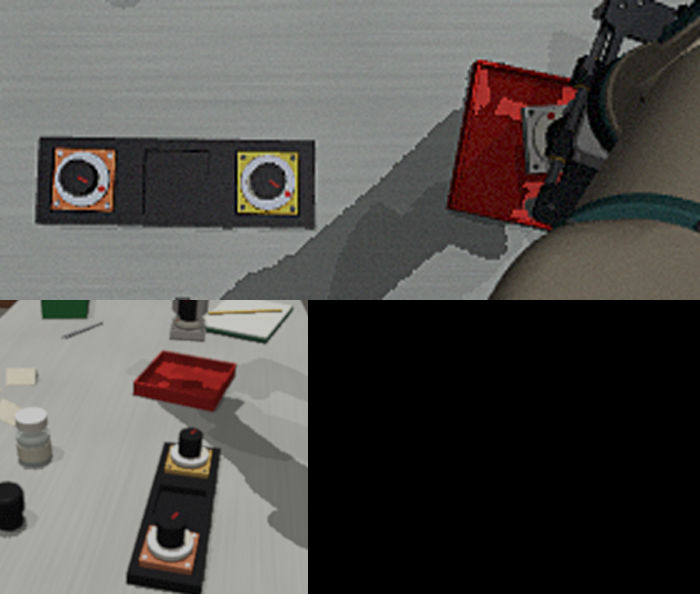

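White is held over the tray. The other two are seated and turned (dots at (102,188) and (288,193)), and the middle pocket is empty. Lower it gently.

```bash
python3 -m inch '[[[0,10,-1],0,20],[[0,25,-2],0,20],[[0,40,-2],0,20],[[0,55,-2],0,20],[[0,68,-2],0,20],[[0,78,-2],0,20],[[0,84,-2],0,20],[[0,87,-2],0,20],[[0,88,-2],0,20],[[0,89,-2],0,20],[[0,90,-2],0,20],[[0,90,-2],0,20]]'; python3 o.py
```

```text
clock: 22.25
tool_pos: [0.5177, -0.2576, 0.0367]
ee_rot: [-1.549, 0.304, -0.305]
force: [0.1, 0.6, -5.4]
opening: 0.336
[ 0.5177 -0.2576  0.0367] F [ 0.11  0.61 -5.35] T [-0.034  0.128 -0.037] op 0.3361 j7 0.52 head -22.2 tilt 0.03
```

```bash
python3 -m inch '[[[0,0.5,0],0,20],[[0,1,0],0,20],[[0,1.5,0],0,20],[[0,2,0],0,20],[[0,2,0],0,20],[[0,2,0],0,20]]'; python3 o.py
```

```text
clock: 22.85
tool_pos: [0.5176, -0.2575, 0.0347]
ee_rot: [-1.549, 0.304, -0.304]
force: [-0.5, 1.2, -2.3]
opening: 0.335
[ 0.5176 -0.2575  0.0347] F [-0.48  1.2  -2.33] T [ 0.031  0.306 -0.021] op 0.3346 j7 0.52 head -22.2 tilt 0.01
```

```bash
python3 -m inch '[[[0,0.4,0],0,20],[[0,0.4,0],0,20],[[0,0.4,0],0,40],[[0,0.4,0],0,50],[[0,0.4,0],0,66],[[0,0.4,0],0,66],[[0,0.4,0],0,66],[[0,-15,0],0,66],[[0,-45,0],0,66],[[0,-90,0],0,66],[[0,-130,0],0,66],[[0,-160,0],0,66],[[0,-160,0],0,66],[[0,-160,0],0,66],[[0,-160,0],0,66]]' 3; python3 o.py
python3 - <<'E'
from h import *
im=manip.camera("wrist")[:,:,::-1];b=manip.camera("side")[:,:,::-1][100:310,160:460]
a=cv2.resize(im[60:340,110:450],(680,560)[:2]) if 0 else im[60:340,110:450]
h=np.zeros((590,800,3),np.uint8);h[:280,:340]=a;b2=cv2.resize(b,(428,300),interpolation=cv2.INTER_CUBIC);h[:300,350:778]=b2
t=cv2.resize(manip.camera("top")[:,:,::-1][130:290,190:490],(540,288),interpolation=cv2.INTER_CUBIC);h[302:590,:540]=t
cv2.imwrite("pics/p2.png",h)
E
```

```text
clock: 24.35
tool_pos: [0.5167, -0.2568, 0.1931]
ee_rot: [-1.548, 0.306, -0.302]
force: [0.1, -0.1, -0.2]
opening: 0.661
[ 0.5167 -0.2568  0.1931] F [ 0.13 -0.14 -0.16] T [-0.078  0.13  -0.005] op 0.6607 j7 0.4 head -22.2 tilt 0.15
```

View pics/p2.png

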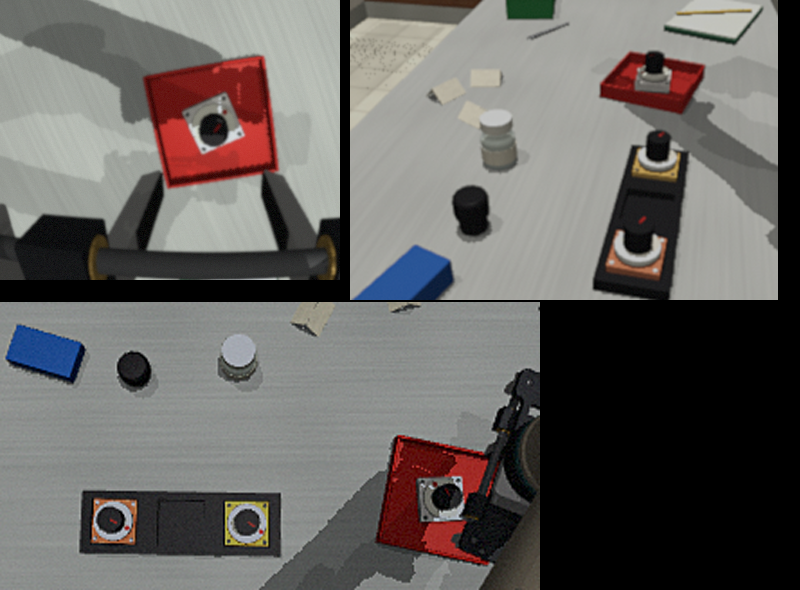

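The white stage sits flat and central in the tray (wrist view around (213,125)). Orange and yellow are seated, and the jar, eyepiece and box haven't moved.

```bash
python3 -c "
from cell import manip
print(manip.sign_off())"
```

```text
the job is handed in; nothing more can be done
None
```

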